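# Load a bottle into the code reader and hold the reader hood at its mark

### The arm

A 6-joint arm with a two-finger parallel gripper is mounted at the origin on a cart in front of the work surface, level with it; the furniture and walls round the work are solid. World frame = base frame: x ahead of the robot, y to its left, z up, the work surface at z = 0. Lengths are in m, angles in rad, forces in N, time in s.
With the tool pointing down it reaches from about 0.2 to 0.875 m from the base axis. Payload 3.4 kg.
Tool frame: the origin (TCP) lies between the finger pads; the fingertips stand 25 mm ahead of it and the grasp point (between the pads) lies 6 mm ahead of it (r.nose_length is the z of the fingertips in the tool frame, in m); z points along the fingers, y is the line along which they close (so a half turn about z gives the same grasp; the last joint's range is limited). The gripper opens to 94 mm and grips with 3 to 60 N. Pads are 16 mm wide; open, the fingers measure 119 mm over their backs; the gripper's body (75 mm by 177 mm) begins 78 mm behind the grasp point.
Start: joints at [-1.243, 0.276, 1.505, -0, 1.361, -0.121], TCP at [0.249, -0.518, 0.198] pointing down, gripper open.
Joint ranges: [-2.89, 2.89], [-0.75, 2.08], [0.22, 2.7], [-1.18, 4.32], [0.11, 2.71], [-2.7, 2.7]. Speed limits (rad/s): [2.57, 2.57, 3.14, 3.14, 3.14, 3.14].

### API

Orientations are given as a unit quaternion [w, x, y, z].
In Python, from plant import r, gripper_to, inverse_kinematics, vision, models, telemetry gives the robot as it stands. Calls block until the motion is done:
- r.move_to(position, orientation): joint-space move of the TCP to a pose.
- r.move_l(position, rot=None, vel=0.15, guard=None): straight line of the TCP; rot=None keeps the orientation; vel is the mean speed in m/s. With guard (N) it stops when the force on the tool has changed by that much, and returns True; else False.
- r.movej(angles): joint-space move.
- gripper_to(opening, f_grip=None): finger opening in m; f_grip is the grip in N (None keeps the last); returns when the fingers have stopped.
- r.hold(seconds).
- inverse_kinematics(position, orientation): joint angles nearest the present ones, or None.
- vision.snapshot(name): name is "scene" or "top" or "wrist"; returns the picture (420x560x3 uint8, red, green, blue); there is no depth.
- vision.get_calibration(name): a dict with "fx", "fy", "cx", "cy" (pixels), "position" and "orientation" of the camera in the world. Camera axes: x right, y down, z forward; pixel columns grow to the right and rows downward; lengths in m; the calibration is good to about 2 mm. A picture is of the moment at which its call begins: read the wrist's pose just before it. get_calibration takes no time and is no camera call; for the wrist camera it gives the pose at the moment of the call.
A pose or a line that the arm cannot do raises r.PlanningError and nothing moves.
- r.sign_off(): hands the job in; it is judged then, once.
Trained networks look in the newest picture that a camera, given by its name, has taken for a name from the list of things; names that differ only in an ending like _2 or _b are one class to them, and where a whole thing is asked for, a point or a joint stands for the part that bears it (a point fixed in the world has none). Each returns a list of dicts, best first, with "score" (0 to 1); they miss things now and then, are a little off and sometimes report something else, mostly with a low value. They report only what shows in the picture. A call takes as long as a camera call.
- models.boxes_of(thing, camera): "at" ([x, y, z] in m, in world coordinates, good to about 4 mm: the middle of the surface that is visible of it).
- models.regions_of(thing, camera): "pixels" (420x560 bool, what is visible of it).
- models.mark_of(thing, camera): "at" ([x, y, z] in m, in world coordinates, good to about 4 mm: a listed point, or the origin of a listed thing).
Readings, each from a call of its own:
- telemetry.current_t(): time.
- telemetry.current_joints(): joint angles.
- telemetry.current_dq(): joint speeds.
- telemetry.current_joint_efforts(): joint torques, N m.
- telemetry.current_ee_pos(): TCP position.
- telemetry.current_tool_rot(): TCP orientation.
- telemetry.current_wrist_force(): force on the tool from outside, world axes, zero at the start.
- telemetry.current_torque(): the same for the moment, N m.
- telemetry.current_opening(): finger opening in m.
- telemetry.current_finger_force(): force on a finger pad.
Only numpy, scipy, OpenCV 4.12 (cv2) and the standard library are available. Lean on these libraries where they do the work, as an engineer would, in place of code of your own. Each camera call takes 0.05 s, during which the arm holds its last target. There are 200 camera calls.

### The job

Lay the white bottle on its side across the two rollers of the reading fixture, between the end cheeks, and let it go (cap to either side). Then pull the spring-return reader hood out over the bottle by its upright tab until the hood's index fin is in line with the fin of the setting mark, and finish still holding it there: do not let go, or it springs back. Leave the other things on the table where they are.

Things in the scene. Friction and masses are not known exactly. Their poses are not given: they have to be found in the camera images.
- bottle: White tablet bottle, 40 mm diameter, 88 mm tall (ribbed cap 38 mm wide from 70 mm up), about 75 g, closed, loose. Starts upright, left or right of the fixture; a slimmer glue stick (28 mm diameter) stands on the other side and is not used. Origin: centre of its underside; z runs along its axis to the cap.
- bottle_mid (a point): Middle of the bottle, on its axis, 44 mm above the underside.
- fixture: Reading fixture fixed to the table: metal base plate 280 (x) by 236 (y) by 10 mm. Origin: centre of its underside, on the table; x points away from the robot (turned up to 0.22 rad), y left, z up. Guide rods along x at y = +-75 mm, their end blocks at x = +-130 mm up to 30 mm above the table. Two buffers up to 40 mm high at the rear edge. The cradle is at x = -70 mm.
- cradle (a point): Where the middle of the bottle is when it lies on both rollers, centred: fixture x = -70, y = 0, 40 mm above the table; the bottle lies along y. Axes as the fixture's. Rollers along y: 12 mm diameter, 28 mm apart, axes 18 mm above the table. End cheeks 44 mm wide (x), inner faces at y = +-52 mm, tops 30 mm above the table: 8 mm to spare at each end.
- hood: Grey reader hood, a bridge 158 mm wide (y), 44 mm deep (x), sliding on the guide rods along the fixture's x; legs and feet (40 mm deep) at y = +-75 mm. Beam underside 71 mm above the table (top of the lying bottle 60 mm), beam top 90 mm, a pad on it to 95 mm. Origin at table height below the tab; axes as the fixture's. Sprung home: origin at fixture x = +45 mm.
- tab_top (a point): Middle of the top edge of the hood's upright pull tab, 139 mm above the table at home and pulled. Tab: 12 mm thick (x), 50 mm wide (y), 44 mm free height; pinch from above across its thickness. The hood can be pulled up to 150 mm to fixture -x (toward the robot). The spring pulls back with about 4 N at home, 70 N/m more (13 N at 120 mm); released, it runs home.
- index (a point): Outer upper corner of the hood's index fin, a thin plate (3 mm in x) on the outside of the right (-y) foot: at hood x = 0, y = -96.5 mm, 38 mm above the table.
- mark: Setting mark, a small steel clip 16 x 13 mm with an upright fin 3 mm thick (x), 13 mm wide, its top 38 mm above the table, fixed on the plate's right ledge beside the path of the index fin; its place along x varies. Axes as the fixture's. Origin: centre of the clip's underside, on the base plate; the fin stands at x = 0.
- mark_tip (a point): Inner upper corner of the mark's fin, next to which the index fin must stand (same fixture x); 38 mm above the table.
- glue_stick: Glue stick standing upright, 28 mm diameter, 90 mm tall; leave it. Origin: centre of its underside.
- kit_pack: Small flat carton 112 x 78 x 24 mm; leave it. Origin: centre of its underside.
- rubber_stamp: Wooden rubber stamp, 23 x 52 x 62 mm; leave it. Origin: centre of its underside.
- tally_counter: Hand tally counter, 33 x 48 x 52 mm; leave it. Origin: centre of its underside.
- marker: Marker pen 128 mm long, 15 mm thick, lying on the left; leave it. Origin: centre of its underside.

How it is judged:
By the outcome, as a careful person would: the job done as asked, in the order asked, and still so for the second after the job is handed in, while the arm keeps its last pose, push and grip.
It also fails if it takes over 54 s, if anything falls off the work surface, if the arm or the gripper's body presses on something with over 40 N, if the wrist force passes 120 N, or if a joint passes its speed limit or range.

## Working session

There is one attempt and no reset: what is moved stays moved. The work goes in short steps, each a Python script; the robot and the scene stay as the last script left them, time stands still between calls to the robot, and variables do not carry over. Pictures are saved under pics/ and viewed, at most 10 in all, crops included, and the job is handed in when it is done.

```bash
mkdir -p pics; ls; cat > look.py <<'E'
import cv2,numpy as np
from plant import *
def save(n,f):
    im=vision.snapshot(n); cv2.imwrite('pics/'+f,im[:,:,::-1]); return im
E
python3 - <<'E'
from look import *
a=save('scene','s0.png'); b=save('top','t0.png')
cv2.imwrite('pics/c0.png',cv2.resize(np.vstack([a,b]),None,fx=.71,fy=.71)[:,:,::-1])
for c in ['scene','top']:
    print(c,vision.get_calibration(c))
    for t in ['bottle','bottle_mid','fixture','cradle','hood','tab_top','index','mark','mark_tip','glue_stick','kit_pack','rubber_stamp','tally_counter','marker']:
        print(t,[(np.round(d['at'],4).tolist(),round(d['score'],2)) for d in models.mark_of(t,c)[:2]])
print(telemetry.current_t())
E
```

```text
pics
scene {'fx': 438.0308148339447, 'fy': 438.0308148339447, 'cx': 277.08640253148445, 'cy': 209.00948172847086, 'position': array([0.10192842, 0.61513881, 0.99393197]), 'orientation': array([ 0.12532449, -0.32698373,  0.87990358, -0.32116212])}
bottle [([0.4907, -0.2667, 0.0003], 0.58)]
bottle_mid [([0.4962, -0.2584, 0.043], 0.76)]
fixture [([0.589, -0.043, -0.0038], 0.83)]
cradle [([0.5208, -0.0409, 0.042], 0.69)]
hood [([0.6351, -0.0436, 0.0014], 0.91), ([0.6357, -0.1412, 0.0387], 0.37)]
tab_top [([0.6371, -0.0453, 0.1324], 0.94)]
index [([0.6329, -0.1392, 0.0406], 0.57)]
mark [([0.5032, -0.1467, 0.009], 0.46)]
mark_tip [([0.4988, -0.1363, 0.0342], 0.5)]
glue_stick [([0.4817, 0.2996, 0.0034], 0.57)]
kit_pack [([0.6671, 0.3324, -0.003], 0.66), ([0.6347, -0.1394, 0.0376], 0.54)]
rubber_stamp []
tally_counter []
marker [([0.5674, 0.3991, -0.0019], 0.53)]
top {'fx': 513.0163473445112, 'fy': 513.0163473445112, 'cx': 280.13183291231786, 'cy': 203.1051055551636, 'position': array([0.31011996, 0.04245492, 1.64271132]), 'orientation': array([ 0.07311963, -0.70178541,  0.70625116, -0.05796597])}
bottle [([0.4907, -0.2626, 0.0012], 0.74), ([0.5895, -0.0458, -0.0023], 0.48)]
bottle_mid [([0.4931, -0.2587, 0.0463], 0.72)]
fixture [([0.5923, -0.0423, -0.0033], 0.57), ([0.6364, -0.0419, 0.1389], 0.51)]
cradle [([0.5211, -0.0369, 0.0394], 0.81), ([0.6357, -0.1375, 0.0393], 0.62)]
hood [([0.6339, -0.1367, 0.0347], 0.74), ([0.6408, -0.0413, -0.002], 0.7)]
tab_top [([0.6371, -0.0395, 0.1338], 0.58), ([0.4926, -0.261, 0.0471], 0.18)]
index [([0.6341, -0.1394, 0.0379], 0.61)]
mark [([0.5028, -0.1447, 0.0082], 0.44)]
mark_tip [([0.4927, -0.2595, 0.0014], 0.73), ([0.5032, -0.1355, 0.0409], 0.58)]
glue_stick [([0.4822, 0.2946, -0.0008], 0.59)]
kit_pack [([0.6679, 0.3284, 0.0013], 0.72)]
rubber_stamp [([0.7758, 0.2582, -0.0005], 0.61)]
tally_counter [([0.6608, -0.2884, -0.0021], 0.65)]
marker [([0.5665, 0.4036, -0.003], 0.65)]
1.5
```

View pics/s0.png

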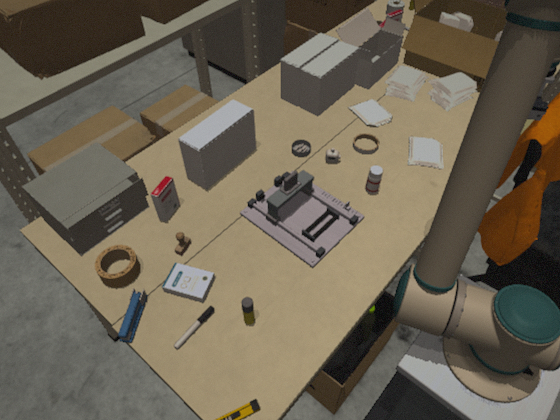

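View pics/t0.png

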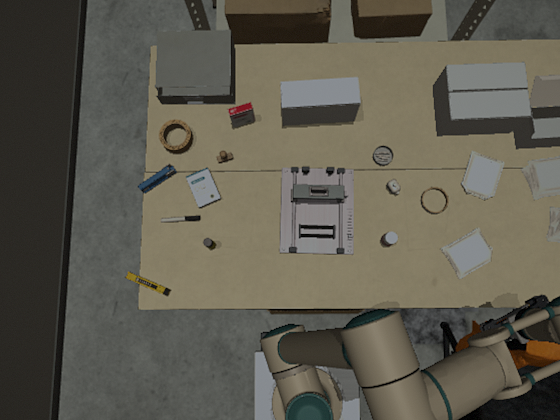

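Scene view: the bottle stands at about (374,179) and the fixture is centred at (303,215). The top view has the bottle at (390,239), the hood at (319,191), the cradle at (318,232) and the glue stick at (209,243). The networks agree with this, so next I take one close look with the wrist camera.

```bash
cat >> look.py <<'E'
from scipy.spatial.transform import Rotation as R
def q(M): return R.from_matrix(M).as_quat(scalar_first=True)
def tool(z,y):
    z=np.array(z,float)/np.linalg.norm(z); y=np.array(y,float); y-=z*(y@z); y/=np.linalg.norm(y)
    return np.column_stack([np.cross(y,z),y,z])
LOC=dict(fixture=(0,0),cradle=(-.07,0),hood=(.045,0),tab_top=(.045,0),index=(.045,-.0965))
def fit(P):
    # P: list of (name, xy) -> origin, yaw
    from scipy.optimize import least_squares
    L=np.array([LOC[n] for n,_ in P]); W=np.array([p for _,p in P])
    def f(v):
        c,s=np.cos(v[2]),np.sin(v[2])
        return (L@np.array([[c,s],[-s,c]])+v[:2]-W).ravel()*200
    s=least_squares(f,[.59,-.042,-.03],loss='soft_l1'); return s.x
E
python3 - <<'E'
from look import *
print(R.from_quat(telemetry.current_tool_rot(),scalar_first=True).as_matrix().round(2))
M=tool([0,0,-1],[1,0,0])
for s in (1,-1):
    print(inverse_kinematics([.44,-.13,.38],q(tool([0,0,-1],[0,s,0]))))
o=min((q(tool([0,0,-1],[0,s,0])) for s in (1,-1)),key=lambda Q:np.abs((x if (x:=inverse_kinematics([.44,-.13,.38],Q)) is not None else np.full(6,9.))-telemetry.current_joints()).max())
r.move_to([.44,-.13,.38],o)
print(vision.get_calibration('wrist'))
save('wrist','w0.png')
P=[]
for t in ['bottle','bottle_mid','fixture','cradle','hood','tab_top','index','mark','mark_tip']:
    d=models.mark_of(t,'wrist'); print(t,[(np.round(e['at'],4).tolist(),round(e['score'],2)) for e in d[:2]])
    if t in LOC and d: P.append((t,d[0]['at'][:2]))
if len(P)>1: print(fit(P))
P2=P+[('fixture',(.589,-.043)),('cradle',(.5208,-.0409)),('hood',(.6351,-.0436)),('tab_top',(.6371,-.0453)),('index',(.6329,-.1392)),('fixture',(.5923,-.0423)),('cradle',(.5211,-.0369)),('hood',(.6408,-.0413)),('tab_top',(.6371,-.0395)),('index',(.6341,-.1394))]
print(fit(P2))
# IK for grasp/place
for a in np.arange(-180,180,30):
    for s in (1,-1):
        h=np.array([np.cos(np.radians(a)),np.sin(np.radians(a)),0]); t=np.radians(20)
        z=h*np.cos(t)+np.array([0,0,-np.sin(t)]); y=s*np.cross([0,0,1],h)
        k=inverse_kinematics(np.array([.492,-.262,.052])-.006*z,q(tool(z,y)))
        if k is not None: print('grasp',a,s,k.round(2))
for a in (90,-90):
    for s in (1,-1):
        h=np.array([0,np.sign(a),0]); t=np.radians(20)
        z=-h*np.sin(t)+np.array([0,0,-np.cos(t)]); y=s*np.cross([0,0,1],h)
        k=inverse_kinematics(np.array([.521,-.04,.05]),q(tool(z,y)))
        if k is not None: print('place',a,s,k.round(2))
print(telemetry.current_t())
E
```

```text
[[ 0.9   0.43  0.  ]
 [ 0.43 -0.9  -0.  ]
 [-0.    0.   -1.  ]]
[-4.39127554e-01  4.49427836e-02  1.35454258e+00 -4.44089210e-16
  1.74210729e+00 -2.00992388e+00]
[-4.39127554e-01  4.49427836e-02  1.35454258e+00 -4.44089210e-16
  1.74210729e+00  1.13166877e+00]
{'fx': 348.8233245934606, 'fy': 348.8233245934606, 'cx': 281.66181434555887, 'cy': 207.56676500902705, 'position': array([ 0.51909573, -0.13071079,  0.56726595]), 'orientation': array([-0.0968919 , -0.69968897,  0.70109017,  0.09756981])}
bottle [([0.4961, -0.2623, 0.0058], 0.74)]
bottle_mid [([0.4944, -0.2605, 0.0429], 0.75), ([0.6646, -0.2883, 0.0002], 0.23)]
fixture [([0.5901, -0.0401, 0.0008], 0.65)]
cradle [([0.5253, -0.0379, 0.0409], 0.93), ([0.498, -0.2616, 0.0019], 0.38)]
hood [([0.6348, -0.041, 0.0002], 0.83)]
tab_top [([0.6348, -0.0434, -0.0027], 0.34)]
index [([0.6305, -0.138, 0.039], 0.83), ([0.496, -0.259, 0.0446], 0.62)]
mark [([0.5057, -0.1426, 0.0063], 0.43)]
mark_tip [([0.5066, -0.1416, 0.0398], 0.4)]
[ 0.59078228 -0.04020563 -0.04578785]
[ 0.59132085 -0.04103467 -0.03570011]
grasp -180 1 [-0.37  1.08  0.94 -0
[... 429 characters left out ...]
 0 -1 [-1.41  0.79  2.62  1.82  1.28 -1.85]
grasp 30 1 [-1.37  0.72  2.14  1.17  1.32  1.85]
grasp 30 -1 [-1.37  0.72  2.14  1.17  1.32 -1.29]
grasp 60 1 [-1.2   0.82  1.69  0.82  1.64  2.05]
grasp 60 -1 [-1.2   0.82  1.69  0.82  1.64 -1.09]
grasp 90 1 [-1.    0.96  1.29  0.59  1.99  2.05]
grasp 90 -1 [-1.    0.96  1.29  0.59  1.99 -1.09]
grasp 120 1 [-0.79  1.07  0.97  0.32  2.28  1.87]
grasp 120 -1 [-0.79  1.07  0.97  0.32  2.28 -1.27]
grasp 150 1 [-0.58  1.13  0.84 -0.07  2.4   1.5 ]
grasp 150 -1 [-0.58  1.13  0.84 -0.07  2.4  -1.64]
place 90 -1 [ 0.05  0.36  1.85 -0.42  0.99  0.3 ]
place -90 1 [-0.45  0.39  1.81  0.35  1.13 -0.63]
place -90 -1 [-0.45  0.39  1.81  0.35  1.13  2.51]
3.7167
```

View pics/w0.png

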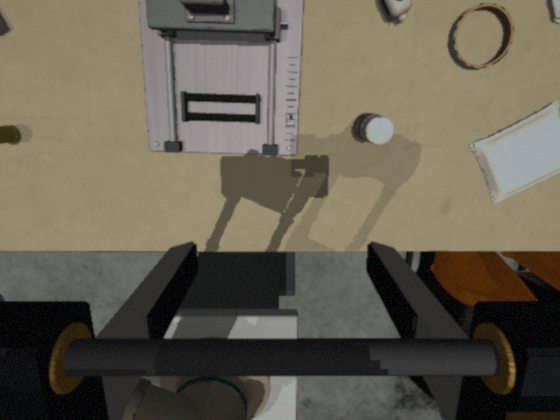

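The wrist view shows the bottle cap at (378,129), upright and clear of everything. The rollers are at (220,107) and the mark clip at (291,117). All three cameras agree to a few mm. I'll grasp the bottle from the right with the tool pitched 20° below horizontal.

```bash
cat >> look.py <<'E'
T20=np.radians(20); O=np.array([.5913,-.0408,0]); YAW=-.038
FX=np.array([np.cos(YAW),np.sin(YAW),0]); FY=np.array([-np.sin(YAW),np.cos(YAW),0]); UP=np.array([0,0,1.])
E
python3 - <<'E'
from look import *
h=np.array([0,1.,0]); z=h*np.cos(T20)-UP*np.sin(T20); Q=q(tool(z,-np.cross(UP,h)))
g=np.array([.494,-.261,.053])-.006*z
pre=g-h*.10
via=pre+[0,-.03,.15]
gripper_to(.085)
print(inverse_kinematics(via,Q),inverse_kinematics(pre,Q))
r.move_to(via,Q); r.move_l(pre,vel=.2)
print(telemetry.current_t(), telemetry.current_joints().round(2))
print(r.move_l(g,vel=.1,guard=6))
gripper_to(.02,f_grip=25)
print(telemetry.current_opening(),telemetry.current_finger_force(),telemetry.current_ee_pos(),telemetry.current_t())
r.move_l(g+UP*.1,vel=.15)
save('scene','s1.png'); print([(e['at'].round(4) if hasattr(e['at'],'round') else e['at'],e['score']) for e in models.mark_of('bottle_mid','scene')[:2]])
print(telemetry.current_opening(),telemetry.current_t())
E
```

```text
[-1.07670786  0.96268841  0.83943153  0.7060849   2.38453035 -0.83374196] [-1.06066981  1.05534695  1.01862715  0.58346872  2.15733977 -1.03140659]
6.7333 [-1.06  1.05  1.02  0.58  2.16 -1.03]
False
0.030315090472775127 21.031804008275685 [ 0.49396794 -0.26660258  0.05500005] 8.7917
[([0.4958, -0.2593, 0.1434], 0.84)]
0.0302905125857998 9.7083
```

View pics/s1.png

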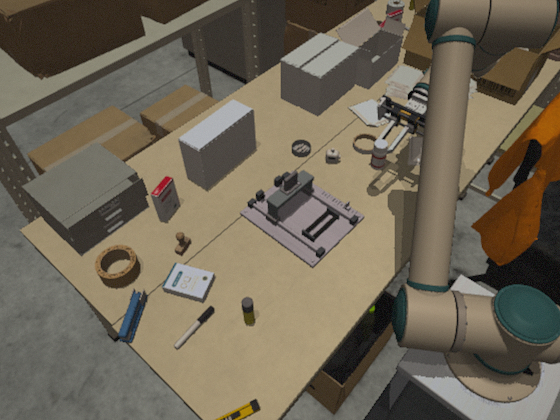

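The scene view shows the bottle held upright at (380,152), and the networks put it centred in the grip. An opening of 30 mm on a 40 mm body is odd, so I check with the wrist camera before turning.

```bash
python3 - <<'E'
from look import *
save('wrist','w1.png')
print([(np.round(e['at'],4),e['score']) for t in('bottle_mid','bottle') for e in models.mark_of(t,'wrist')[:1]])
print([(np.round(e['at'],4),e['score']) for t in('bottle_mid','bottle') for e in models.mark_of(t,'top')[:1]], telemetry.current_finger_force())
E
```

```text
[(array([ 0.4993, -0.2614,  0.1394]), 0.75), (array([ 0.4988, -0.2662,  0.1016]), 0.66)]
[(array([ 0.4931, -0.2587,  0.0463]), 0.72), (array([ 0.4907, -0.2626,  0.0012]), 0.74)] 21.07157458398433
```

View pics/w1.png

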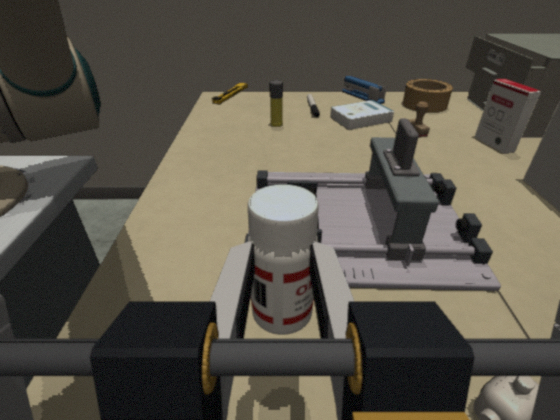

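The wrist view shows the bottle centred in the jaws at (283,260) and upright, so the small opening comes from recessed pads. Next I turn it over the cradle and check the attitude.

```bash
cat >> look.py <<'E'
ZP=-FY*np.sin(T20)-UP*np.cos(T20); QP=q(tool(ZP,FX))
GP=O-.07*FX+.009*FY+UP*.040-.006*ZP
E
python3 - <<'E'
from look import *
p=telemetry.current_ee_pos()
r.move_l(p+[0,0,.08],vel=.2)
a=GP+UP*.11
print(inverse_kinematics(a,QP),inverse_kinematics(GP,QP))
r.move_to(a,QP)
im=save('scene','s2.png')
f=lambda t,c:[(np.round(e['at'],4),round(e['score'],2)) for e in models.mark_of(t,c)[:1]]
print('s',f('bottle','scene'),f('bottle_mid','scene'))
w=save('wrist','w2.png'); print('w',f('bottle','wrist'),f('bottle_mid','wrist'),f('cradle','wrist'))
print('expect mid',O-.07*FX+UP*.15,telemetry.current_ee_pos()-a,telemetry.current_opening(),telemetry.current_t())
c=cv2.resize(im[110:260,220:420],(560,420),interpolation=cv2.INTER_CUBIC)
cv2.imwrite('pics/v2.png',cv2.resize(np.hstack([c,w]),(800,300))[:,:,::-1])
E
```

```text
[ 0.07459766  0.26706175  1.68951869 -0.36661807  1.24718975  0.24125593] [ 0.07459766  0.38028299  1.83658335 -0.4140094   1.00621667  0.35067242]
s [] [(array([ 0.5216, -0.0356,  0.1498]), 0.68)]
w [(array([ 0.5227, -0.0834,  0.1546]), 0.62)] [(array([ 0.5238, -0.0363,  0.1507]), 0.9)] [(array([ 0.5246, -0.0394,  0.039 ]), 0.85)]
expect mid [ 0.52135053 -0.03814064  0.15      ] [ 9.40397331e-05 -1.17806798e-03 -5.38588997e-04] 0.030149019881566493 12.05
```

View pics/v2.png

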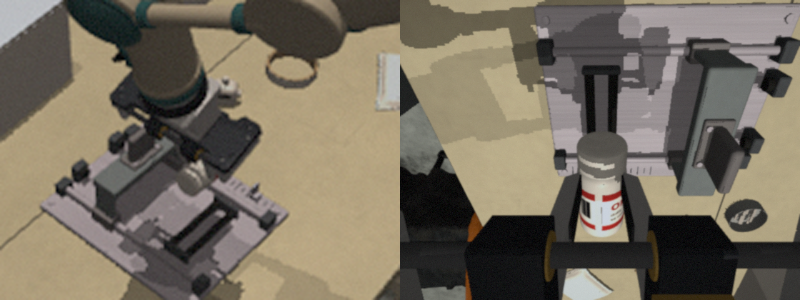

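The bottle hangs level over the cradle: the wrist view has it at (600,200) in line with the rollers at (600,110), and its middle is within 2–3 mm of where it must be. I lower it guarded.

```bash
python3 - <<'E'
from look import *
d=np.array([.001,-.002,0])
r.move_l(GP+d+UP*.02,vel=.15)
f0=telemetry.current_wrist_force()
print(r.move_l(GP+d-UP*.003,vel=.03,guard=5), telemetry.current_ee_pos()-GP, telemetry.current_wrist_force()-f0, telemetry.current_t())
E
```

```text
True [ 0.00064671 -0.00199885 -0.00112296] [-1.14035132  0.89589339  4.13085505] 13.475
```

```bash
python3 - <<'E'
from look import *
gripper_to(.07)
p=telemetry.current_ee_pos()
r.move_l(p-ZP*.05,vel=.08); r.move_l(p-ZP*.17,vel=.2)
f=lambda t,c:[(np.round(e['at'],4),round(e['score'],2)) for e in models.mark_of(t,c)[:1]]
im=save('scene','s3.png'); w=save('wrist','w3.png'); tp=save('top','t3.png')
for c in('scene','wrist','top'):
    print(c,{t:f(t,c) for t in('bottle','bottle_mid','hood','tab_top','index','mark_tip','mark')})
print(telemetry.current_t())
c=cv2.resize(im[110:260,220:420],(560,420),interpolation=cv2.INTER_CUBIC)
cv2.imwrite('pics/v3.png',cv2.resize(np.hstack([c,w]),(800,300))[:,:,::-1])
# tab pinch IK
for s in(1,-1):
  for x in(.045,-.09): print(s,inverse_kinematics(O+FX*x+UP*.13,q(tool(-UP,s*FX))))
E
```

```text
scene {'bottle': [(array([ 0.6337, -0.1407,  0.0364]), 0.66)], 'bottle_mid': [(array([ 0.5251, -0.036 ,  0.0376]), 0.58)], 'hood': [(array([ 0.6354, -0.0405,  0.0016]), 0.98)], 'tab_top': [(array([ 0.6329, -0.0409,  0.1321]), 0.83)], 'index': [(array([ 0.6353, -0.1416,  0.0421]), 0.56)], 'mark_tip': [(array([ 0.4994, -0.1374,  0.0352]), 0.61)], 'mark': [(array([ 0.5044, -0.1431,  0.0092]), 0.6)]}
wrist {'bottle': [(array([ 0.5243, -0.0838,  0.042 ]), 0.75)], 'bottle_mid': [(array([ 0.521 , -0.0355,  0.0395]), 0.73)], 'hood': [(array([ 0.6372, -0.0405,  0.0007]), 0.92)], 'tab_top': [(array([ 0.6391, -0.0439,  0.1419]), 0.63)], 'index': [(array([ 0.6303, -0.1384,  0.0385]), 0.88)], 'mark_tip': [(array([ 0.5095, -0.1395,  0.0416]), 0.61)], 'mark': [(array([ 0.503 , -0.1454,  0.0077]), 0.59)]}
top {'bottle': [(array([ 0.5167, -0.0804,  0.0401]), 0.77)], 'bottle_mid': [(array([ 0.5205, -0.0408,  0.0414]), 0.55)], 'hood': [(array([ 0.6371, -0.0435, -0.001 ]), 0.66)], 'tab_top': [], 'index': [(array([ 0.6336, -0.137 ,  0.0374]), 0.6)], 'mark_tip': [(array([ 0.5033, -0.1379,  0.0371]), 0.53)], 'mark': [(array([ 0.4997, -0.1476,  0.0131]), 0.56)]}
16.975
1 [-1.75758715e-01  4.10552654e-01  1.47039014e+00 -4.44089210e-16
  1.26064986e+00 -1.37758715e-01]
1 [-2.12901571e-01  2.17658530e-01  1.76385378e+00 -4.44089210e-16
  1.16008035e+00 -1.74901571e-01]
-1 None
-1 None
```

View pics/v3.png

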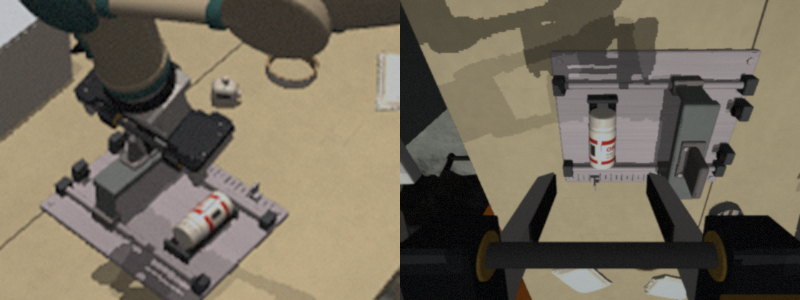

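The bottle lies level on both rollers. In the wrist half it is at (602,138), between the far cheek at (603,102) and the near end at (605,168), and its height of 40 mm is confirmed. Now I pinch the tab and pull most of the way.

```bash
python3 - <<'E'
from look import *
Q=q(tool(-UP,FX)); t=O+.045*FX+UP*.127
gripper_to(.06)
r.move_to(t+UP*.09,Q)
print(r.move_l(t,vel=.1,guard=8))
gripper_to(.0,f_grip=60)
print(telemetry.current_opening(),telemetry.current_finger_force(),telemetry.current_ee_pos(),telemetry.current_wrist_force(),telemetry.current_t())
print(r.move_l(t-FX*.122,vel=.07))
print(telemetry.current_opening(),telemetry.current_ee_pos()-(t-FX*.122),telemetry.current_wrist_force())
f=lambda t,c:[(np.round(e['at'],4),round(e['score'],2)) for e in models.mark_of(t,c)[:2]]
im=save('scene','s4.png'); w=save('wrist','w4.png'); tp=save('top','t4.png')
for c in('scene','wrist','top'):
    print(c,{t:f(t,c) for t in('tab_top','index','mark_tip','mark','bottle_mid')})
print(telemetry.current_t())
c=cv2.resize(im[150:240,280:400],(560,420),interpolation=cv2.INTER_CUBIC)
cv2.imwrite('pics/v4.png',cv2.resize(np.hstack([c,w]),(800,300))[:,:,::-1])
E
```

```text
False
0.010558164351354855 59.999454617500305 [ 0.63621558 -0.04252388  0.12697321] [ 0.06722977  0.30543889 -0.45647549] 19.8667
False
0.011040195319606467 [ 6.03863189e-03 -7.77202860e-04  5.08377409e-05] [ 11.27950512  -1.65741957 -11.63389025]
scene {'tab_top': [], 'index': [(array([ 0.5163, -0.1342,  0.0376]), 0.63)], 'mark_tip': [(array([ 0.4995, -0.1367,  0.0315]), 0.49)], 'mark': [(array([ 0.5053, -0.1446,  0.0124]), 0.45)], 'bottle_mid': [(array([ 0.5215, -0.0356,  0.0378]), 0.53)]}
wrist {'tab_top': [(array([ 0.5228, -0.0417,  0.1367]), 0.92)], 'index': [], 'mark_tip': [], 'mark': [], 'bottle_mid': []}
top {'tab_top': [(array([ 0.5196, -0.0393,  0.1382]), 0.76)], 'index': [(array([ 0.519 , -0.1367,  0.0353]), 0.77), (array([ 0.522 , -0.038 , -0.0014]), 0.67)], 'mark_tip': [], 'mark': [(array([ 0.564 ,  0.403 , -0.0027]), 0.41)], 'bottle_mid': [(array([0.6719, 0.3301, 0.0016]), 0.27)]}
22.6583
```

View pics/v4.png

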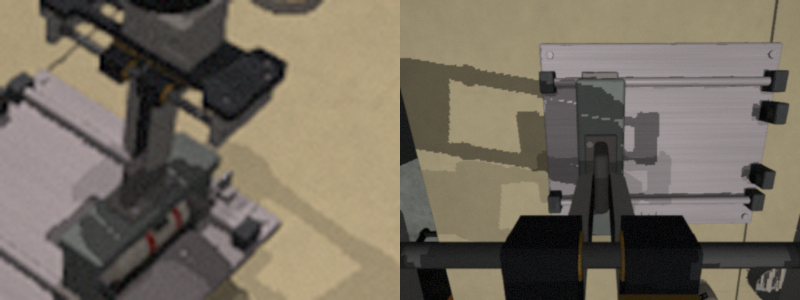

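The hood has travelled about 116 mm and the grip holds. In the scene half the index fin and mark clip are close together near (225,185). I go a little further and then measure the fins in enlarged crops.

```bash
python3 - <<'E'
from look import *
t=O+.045*FX+UP*.127
print((telemetry.current_ee_pos()-t)@FX)
r.move_l(t-FX*.130,vel=.05); 
print((telemetry.current_ee_pos()-t)@FX, (telemetry.current_ee_pos()-t)@FY,telemetry.current_wrist_force())
s=save('scene','s5.png'); tp=save('top','t5.png')
f=lambda t,c:[(np.round(e['at'],4),round(e['score'],2)) for e in models.mark_of(t,c)[:2]]
for c in('scene','top'): print(c,{t:f(t,c) for t in('tab_top','index','mark_tip','mark')})
def crop(im,r0,r1,c0,c1,k):
    o=cv2.resize(im[r0:r1,c0:c1],None,fx=k,fy=k,interpolation=cv2.INTER_CUBIC)
    o=cv2.convertScaleAbs(o,alpha=1.5)
    for i,x in enumerate(range(c0,c1,10)): cv2.line(o,((x-c0)*k,0),((x-c0)*k,6 if x%50 else 14),(255,0,0),1)
    for y in range(r0,r1,10): cv2.line(o,(0,(y-r0)*k),(6 if y%50 else 14,(y-r0)*k),(255,0,0),1)
    return o
L=lambda n:cv2.imread('pics/'+n)[:,:,::-1]
A=np.zeros((600,800,3),np.uint8)
def put(o,y,x): A[y:y+o.shape[0],x:x+o.shape[1]]=o
put(crop(L('w0.png'),5,145,240,320,4),0,0)      # 320x560
put(crop(L('w3.png'),210,290,250,480,2),0,330)  # 460x160
put(crop(s,160,220,325,385,7),170,330)          # 420x420
cv2.imwrite('pics/v5.png',A[:,:,::-1]); print(telemetry.current_t())
E
```

```text
-0.11592418029113538
-0.12406800926250557 -0.000608850298375317 [ 12.27372484  -1.49754027 -11.70462784]
scene {'tab_top': [(array([ 0.5106, -0.0359,  0.132 ]), 0.65)], 'index': [(array([ 0.5107, -0.1399,  0.0378]), 0.57)], 'mark_tip': [(array([ 0.5253, -0.0402,  0.0358]), 0.72), (array([ 0.4999, -0.1352,  0.0355]), 0.59)], 'mark': [(array([ 0.5037, -0.1466,  0.0124]), 0.51)]}
top {'tab_top': [(array([0.4815, 0.293 , 0.001 ]), 0.63), (array([ 0.5122, -0.0378,  0.1382]), 0.58)], 'index': [(array([ 0.5108, -0.1321,  0.0386]), 0.49)], 'mark_tip': [], 'mark': []}
23.4667
```

View pics/v5.png

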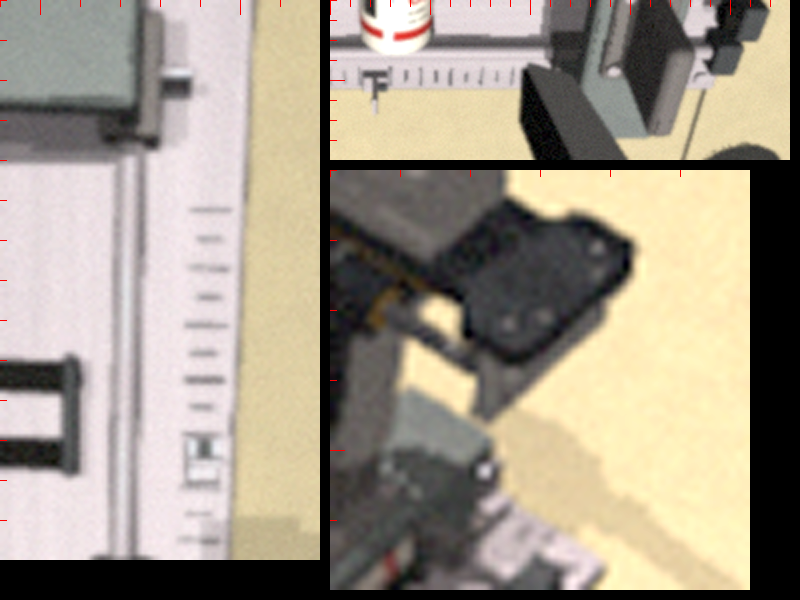

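In the crops, the w0 panel shows the index fin at (178,83) and the mark clip at (204,460). In the w3 panel the mark fin is the thin stem at (375,75–110), next to the bottle end (397,45), whose axis is at a known fixture x. I project candidate mark positions into both images and correct the offset with those references.

```bash
cat > proj.py <<'E'
from look import *
p0=np.array([.44,-.13,.38]); Q0=tool([0,0,-1],[0,1,0])
K=(348.823,281.66,207.57); c0=np.array([.51909573,-.13071079,.56726595]); R0=R.from_quat([-.0968919,-.69968897,.70109017,.09756981],scalar_first=True).as_matrix()
# which half turn was used for w0 does not show: pick the one whose place-pose camera sits sensibly
def cam3(s):
    M0=tool([0,0,-1],[0,s,0]); M1=tool(ZP,FX); p1=GP+np.array([.00065,-.002,-.0011])-ZP*.17
    return p1+M1@M0.T@(c0-p0), M1@M0.T@R0
def px(P,c,Rc):
    v=Rc.T@(P-c); return np.array([K[1]+K[0]*v[0]/v[2],K[2]+K[0]*v[1]/v[2]])
def F(x,y,z): return O+FX*x+FY*y+UP*z
E
python3 - <<'E'
from proj import *
np.set_printoptions(precision=1,suppress=True)
for s in(1,-1):
    c,Rc=cam3(s); print('w3',s,c)
    print(' bottle end ctr',px(F(-.07,-.044,.04),c,Rc),'edges x±20',px(F(-.09,-.044,.04),c,Rc),px(F(-.05,-.044,.04),c,Rc),'far',px(F(-.07,.044,.04),c,Rc))
    for m in(-.08,-.085,-.09): print(' ',m,*[px(F(m,y,z),c,Rc) for y,z in((-.098,.038),(-.111,.038),(-.098,.012),(-.111,.012))])
    print(' plate corners',[px(F(x,y,.01),c,Rc) for x in(-.14,.14) for y in(-.118,.118)])
print('w0: index top/bottom',px(F(.0435,-.0965,.038),c0,R0),px(F(.0435,-.0965,.018),c0,R0))
for m in(-.08,-.085,-.09): print(' ',m,*[px(F(m,y,z),c0,R0) for y,z in((-.098,.038),(-.111,.038),(-.098,.012),(-.111,.012))])
print(' cheek R outer top front/back',px(F(-.092,-.052,.03),c0,R0),px(F(-.048,-.052,.03),c0,R0),'plate front',px(F(-.14,-.118,.01),c0,R0),px(F(-.14,.118,.01),c0,R0))
g=lambda n:cv2.cvtColor(cv2.imread('pics/'+n),cv2.COLOR_BGR2GRAY)
w=g('w3.png'); print('w3 cols 255..300'); 
for y in range(238,272,2): print(y,w[y,258:296])
w=g('w0.png'); print('w0 rows 108..130, cols 284..298')
for y in range(108,130): print(y,w[y,284:300])
print('w0 index rows'); 
for y in range(16,34): print(y,w[y,276:292])
E
```

```text
w3 1 [0.5 0.  0.4]
 bottle end ctr [282.  138.7] edges x±20 [300.6 138.6] [263.3 138.7] far [282.1 220.8]
  -0.08 [291.1  90.4] [291.   78.8] [290.5  99.5] [290.5  88.6]
  -0.085 [295.7  90.4] [295.6  78.8] [294.8  99.5] [294.8  88.6]
  -0.09 [300.3  90.4] [300.2  78.8] [299.1  99.5] [299.   88.6]
 plate corners [array([341.6,  83.4]), array([344.6, 287.6]), array([102.9,  84. ]), array([ 95.4, 287.9])]
w3 -1 [0.5 0.2 0.4]
 bottle end ctr [280.9 224.3] edges x±20 [263.4 224.3] [298.3 224.3] far [280.6 155.3]
  -0.08 [273.  257.3] [273.1 264.8] [273.4 243.4] [273.5 250.7]
  -0.085 [268.9 257.3] [269.2 264.8] [269.5 243.4] [269.8 250.7]
  -0.09 [264.9 257.4] [265.2 264.8] [265.7 243.4] [266.  250.7]
 plate corners [array([228.9, 253.6]), array([206.2,  70.4]), array([437.8, 253.3]), array([502.7,  69.7])]
w0: index top/bottom [287.7  24. ] [287.5  27.3]
  -0.08 [285.3 116.9] [294.2 117.2] [285.2 116.5] [293.6 116.9]
  -0.085 [285.2 120.4] [294.  120.7] [285.  119.9] [293.4 120.2]
  -0.09 [285.  123.9] [293.8 124.2] [284.9 123.2] [293.3 123.5]
 cheek R outer top front/back [254.3 123.9]
[... 4919 characters left out ...]
3 148 150]
24 [ 86  91  88  83  76  79  83  89  91  89  90  97 124 143 147 150]
25 [ 82  89  92  75  58  45  43  45  48  46  48  75 122 144 144 144]
26 [ 82  93  91  79  55  37  39  39  43  38  40  73 117 136 133 137]
27 [ 82  91  92  76  57  43  45  50  49  50  46  75 117 132 132 134]
28 [ 84  95  92  78  56  60  58  62  62  63  62  88 126 134 135 139]
29 [ 87  90  91  77  67  75  81  82  87  83  90 108 136 148 145 146]
30 [ 89  89  91  84  83 104 118 119 120 121 127 138 147 147 154 149]
31 [ 89  89  89  81  86 112 125 130 131 132 133 147 151 154 152 149]
32 [ 90  93  90  80  89 115 127 133 129 133 137 150 152 153 152 150]
33 [ 88  94  91  82  92 115 128 132 133 136 136 152 151 153 152 150]
```

Three independent estimates agree: w0 gives −85, w3 referenced to the bottle gives −84.5, and the networks give −84.5 mm. The mark is therefore at fixture x ≈ −84.8 mm, and the hood must travel 129.8 mm. The arm lags the command by 6 mm under the spring load, so I command that much more.

```bash
python3 - <<'E'
from look import *
t=O+.045*FX+UP*.127
r.move_l(t-FX*.136,vel=.04); r.hold(.3)
d=(telemetry.current_ee_pos()-t)@FX
print(d)
if abs(d+.1298)>.0007:
    r.move_l(t-FX*(.136+d+.1298),vel=.02); r.hold(.3); print((telemetry.current_ee_pos()-t)@FX)
print(telemetry.current_wrist_force(),telemetry.current_opening())
f=lambda t,c:[(np.round(e['at'],4).tolist(),round(e['score'],2)) for e in models.mark_of(t,c)[:2]]
for k in range(3):
    s=save('scene',f's6{k}.png'); save('top',f't6{k}.png')
    for c in('scene','top'): print(c,{t:f(t,c) for t in('tab_top','index','mark_tip','mark')})
o=cv2.resize(s[170:230,320:400],(800,600),interpolation=cv2.INTER_CUBIC)
cv2.imwrite('pics/v6.png',cv2.convertScaleAbs(o,alpha=1.3)[:,:,::-1]); print(telemetry.current_t())
E
```

```text
-0.1296620710528299
[ 13.13129162  -2.03919736 -10.95089176] 0.010465781032568684
scene {'tab_top': [([0.5051, -0.0366, 0.1337], 0.82)], 'index': [([0.5019, -0.1343, 0.0375], 0.63)], 'mark_tip': [], 'mark': []}
top {'tab_top': [([0.5048, -0.0388, 0.1377], 0.79), ([0.523, -0.0366, 0.0372], 0.51)], 'index': [([0.5075, -0.1363, 0.0358], 0.76)], 'mark_tip': [], 'mark': []}
scene {'tab_top': [([0.5072, -0.0378, 0.1317], 0.85)], 'index': [([0.5048, -0.1328, 0.0404], 0.79), ([0.5643, 0.3977, -0.0013], 0.61)], 'mark_tip': [([0.5208, -0.0398, 0.0402], 0.74), ([0.5665, 0.3979, -0.0025], 0.19)], 'mark': []}
top {'tab_top': [([0.5068, -0.0386, 0.1392], 0.78), ([0.5623, 0.4035, -0.003], 0.56)], 'index': [([0.5019, -0.1352, 0.0372], 0.48)], 'mark_tip': [], 'mark': [([0.5062, -0.0376, 0.1374], 0.71), ([0.6618, -0.2892, -0.0014], 0.55)]}
scene {'tab_top': [([0.5032, -0.0355, 0.1334], 0.71)], 'index': [([0.6675, 0.3285, -0.0048], 0.16)], 'mark_tip': [], 'mark': []}
top {'tab_top': [([0.5067, -0.0404, 0.1372], 0.54)], 'index': [([0.5045, -0.1353, 0.0354], 0.56)], 'mark_tip': [], 'mark': [([0.5028, -0.135, 0.038], 0.66)]}
25.5667
```

View pics/v6.png

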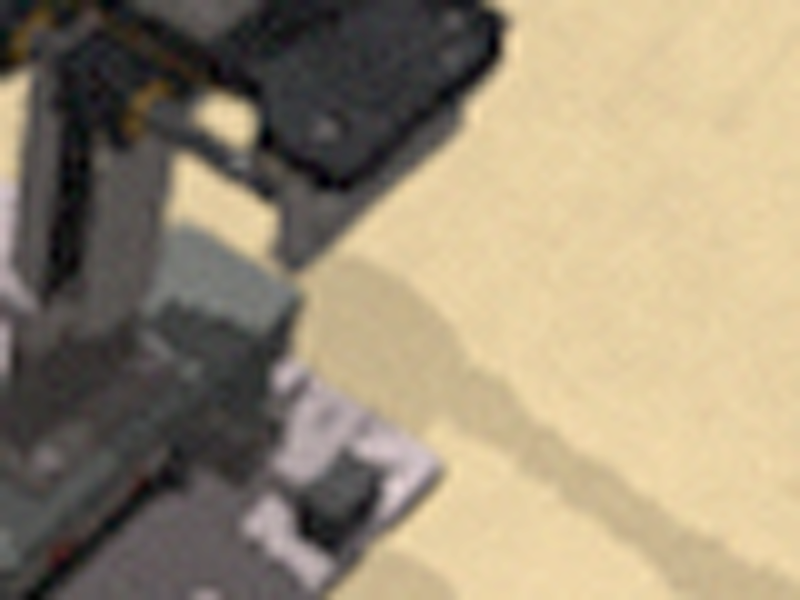

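The fins are merged in this view: the mark is hidden behind the foot near (285,370). The measured index x of about 0.504 matches the mark's 0.503, and the grip is steady, so I hand in.

```bash
python3 -c "
from plant import r
print(r.sign_off())"
```

```text
the job is handed in; nothing more can be done
None
```

The job is handed in: the bottle lies on both rollers between the cheeks, and the arm is holding the hood pulled out 129.7 mm, which puts its index fin about 1 mm from the mark by measurement; the last picture could not show the two fins side by side, so I could not check the alignment by eye.

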